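# Move a lift-off splash guard to the other frame

## Robot

A 6-joint arm with a two-finger parallel gripper is mounted at the origin on a cart in front of the work surface, level with it; the furniture and walls round the work are solid. World frame = base frame: x ahead of the robot, y to its left, z up, the work surface at z = 0. Lengths are in m, angles in degrees, forces in N, time in s.
With the tool pointing down it reaches from about 0.4 to 0.825 m from the base axis. Payload 7 kg.
Tool frame: the origin (TCP) lies on the centre line of the jaws, within the pads' length; the fingertips stand 22 mm ahead of it and the grasp point (between the pads) lies 3 mm ahead of it; z points along the fingers, y is the line along which they close (so a half turn about z gives the same grasp; the last joint's range is limited). The gripper opens to 88 mm and grips with 3 to 60 N. Pads are 19 mm wide; open, the fingers measure 130 mm over their backs; the gripper's body (78 mm by 193 mm) begins 47 mm behind the grasp point.
Start: joints at [-55.686, 20.546, 0.682, 0, -70.136, -16.507], TCP at [0.206, -0.643, 0.226] pointing down, gripper open.
Joint ranges: [-176.03, 176.03], [-82.01, 121.73], [-58.28, 71.71], [-173.87, 95.51], [-174.79, -0.11], [-173.66, 173.66]. Speed limits (degrees/s): [136.94, 136.94, 172.46, 180, 180, 180].

## Interface

Orientations are given as [roll, pitch, yaw] about the fixed x, y, z axes, in that order (R = Rz(yaw) Ry(pitch) Rx(roll)).
In Python, from plant import get_state, cams, r gives the robot as it stands.
- The arm moves only by the tool apply_moves, never from a script. Its argument "targets" is a list of rows, each an object with "dp": the shift along the world's x, y, z in m, a list of three; "yaw": the turn about the world's z in degrees. In form: [{"dp": [x, y, z], "yaw": yaw}, ...]. A call has 1 to 20 rows; each row is the pose to reach, as a shift and turn from the pose commanded when the call began; what a row does not reach only later rows make up. A row lasts 1/12 s, in which the tool goes at most 41.7 mm and 7.16 degrees, less where a joint would pass 70% of its speed; a pose out of reach is approached as far as the arm can. A call with a gripper value outside its range is refused whole. "grip" is the gripper command: -1 is fully open, 1 is shut, values between are in proportion, set as the call begins (left out, the last holds). The fingers move at their own pace and stop on an object; "squeeze" is the grip in N (left out, the last holds). Time passes only in rows, so rows that repeat a pose let the fingers close. It gives the time, the measured TCP pose, the force, the opening and the grip force at its end, in the units of the state.
- get_state(): the state, without advancing time (a new reading comes with each control period).
- cams.capture(name): name is "side" or "top" or "wrist"; returns a dict with "image" (420x560x3 uint8, red, green, blue), "range_z" (420x560 float32, m along the optical axis (not along the pixel's ray), 0 where there is no reading), "fx", "fy", "cx", "cy" (pixels), "R" (3x3) and "t" (3): a world point X has camera coordinates R X + t; the wrist camera has in their place "T_tool_cam" (4x4, takes a point from camera to tool coordinates, whose origin is the TCP and whose axes are the flange's). Camera axes: x right, y down, z forward; pixel columns grow to the right and rows downward; lengths in m; the calibration is good to about 2 mm. A picture is of the moment at which its call begins: read the wrist's pose just before it.
- r.close_job(): hands the job in; it is judged then, once.
The state is a dict: "time_s": time; "joints": joint angles; "qd": joint speeds; "joint_torque": joint torques, N m; "tcp_pos": TCP position; "eef_rot": TCP orientation; "contact_force": force on the tool from outside, world axes, zero at the start; "moment": the same for the moment, N m; "gripper_width": finger opening in m; "gripper_force": force on a finger pad.
Only numpy, scipy, OpenCV 4.12 (cv2) and the standard library are available. Lean on these libraries where they do the work, as an engineer would, in place of code of your own. Each camera call takes 0.05 s, during which the arm holds its last target. There are 200 camera calls.

## Task

The splash guard hangs in one of two bench frames: pinch its two finger tabs together to draw the sprung hinge pin, lift the guard straight off, and hang it in the other, empty frame with the pin end at the red plate, so that its bar rests fully down in both saddle slots, the pin springs fully home through the red plate and the guard hangs still. Be gentle, as the frames mark easily: feel for the slots of the empty frame, and never force the guard against a frame. Leave the bottle, the beaker and the jar where they stand.

Things in the scene. Friction and masses are not known exactly. Their poses are not given: they have to be found in the camera images.
- guard: Splash guard, ~0.3 kg: clear sheet, yellow rim, 114 mm wide, hung on a steel hinge bar. Origin: middle of the bar, on its axis. y along the bar (sprung pin at -y), z up, x square to the sheet. Bar: 12 mm round; its ends, y = 60 to 73 and -60 to -73 mm, are square, 12 mm wide in x, the lowest 2 mm (z = -6 to -4) a key only 9 mm wide. 18 mm collars at y = +-60 mm. Rim's lower edge z = -88 mm.
- guard_tabs (a point): Point to pinch, 28 mm over the bar's axis at y = 0, axes as the guard's. Upright tabs, 30 mm in x, 4 in y, 36 in z (10 to 46 mm over the axis): fixed black one, outer face at y = +22 mm; red one on the pin, outer face at y = -38 mm (pin out) or -22 mm (drawn). So 60 mm over both when free, 44 mm when pinched to the stop. Keep fingertips above the bar's top, 6 mm over the axis.
- guard_pin (a joint): The sprung brass hinge pin, 7 mm thick with a tapered nose, one piece with the red tab, slides along the guard's y: 0 = fully out, standing 16 mm out of the bar's -y end; 0.016 = drawn flush with the bar's end. Its spring pushes it out with 2.6 N when out, 6.2 N when drawn; it stays drawn only while the tabs are pinched.
- pin_tip (a point): Tip of the sprung pin, on the hinge axis: 89 mm from the guard's origin towards its -y with the pin out, 73 mm with it drawn.
- frame_a: Frame in which the guard hangs at the start: a fixed grey foot plate 144 x 200 x 10 mm with an white plastic head of two uprights and a red plate at -y, just like frame_b. Origin: centre of the foot's underside, on the worktop; y along the hinge axis, z up. The guard's axis is at z = 130 mm.
- frame_b: The empty frame that shall get the guard: fixed grey foot plate 144 x 200 x 10 mm carrying an white plastic head. Origin: centre of the foot's underside, on the worktop; y along the hinge axis, z up. The head is clamped up to 24 mm either way along x from the foot's middle. The measured pose is the foot's and does not show this shift: feel for the slots.
- frame_b_seat (a point): Middle of the hung guard's axis if the head were centred (z = 130 mm), axes as frame_b. The head's two uprights (y = 64 to 74 and -64 to -74 mm) have flat level tops at z = 138 mm, reaching 54 mm either way in x from the head's middle. Each top has there an open slot 13.8 mm wide in x, 14 mm deep: saddle for a square bar end. Hung, the guard has 4 mm play either way in y.
- frame_b_plate (a point): Middle of the red plate if the head were centred; it shifts in x with the head. The plate stands outside the -y upright, y = -79 to -87 mm from the middle of the frame, 44 mm wide in x, top at z = 144 mm, with a closed 10.5 mm square hole on the hinge axis: the sprung pin snaps into it when the bar is down in both slots and the tabs are let go.
- amber_bottle: Brown bottle with a black cap, 38 x 38 x 98 mm, behind frame_a; origin at the centre of its underside. Leave it.
- small_beaker: Small clear plastic beaker, 46 x 52 x 49 mm, behind frame_b; origin at the centre of its underside. Leave it.
- white_jar: Small white-capped jar, 45 x 45 x 82 mm, between the frames; origin at the centre of its underside. Leave it.
Things that resemble listed ones, but are neither listed nor needed, are in the scene too. There is more than one size of the guard; the job needs the larger.

How it is judged:
By the outcome, as a careful person would: the job done as asked, in the order asked, and still so for the second after the job is handed in, with the robot touching nothing.
It also fails if it takes over 64 s, if anything falls off the work surface, if the arm or the gripper's body presses on something with over 40 N, if the wrist force passes 120 N, or if a joint passes its speed limit or range.

## Working session

There is one attempt and no reset: what is moved stays moved. The work goes in short steps, Python scripts to look and compute and a tool call to move; the robot and the scene stay as the last step left them, time stands still between calls to the robot, and variables do not carry over. Pictures are saved under pics/ and viewed, at most 10 in all, crops included, and the job is handed in when it is done.

Besides the shell and the picture viewer there is one more tool, called in YAML: its name, and indented under it one key for each argument. apply_moves: Moves the arm, as the interface text tells. Its arguments: {"type":"object","properties":{"targets":{"type":"array","items":{"type":"object","properties":{"dp":{"type":"array","items":{"type":"number"}},"yaw":{"type":"number"}}}},"grip":{"type":"number"},"squeeze":{"type":"number"}},"required":["targets"]}

```bash
mkdir -p pics; cat > h.py <<'E'
import numpy as np, cv2
from plant import get_state, cams, r
def cap(n):
    s=get_state(); c=cams.capture(n); np.savez(f'{n}.npz',**{k:np.asarray(v) for k,v in c.items()}); return c,s
def cloud(c):
    z=c["range_z"]; v,u=np.mgrid[:z.shape[0],:z.shape[1]]
    P=np.stack([(u-c["cx"])/c["fx"]*z,(v-c["cy"])/c["fy"]*z,z],-1)
    return (P-c["t"])@c["R"]
E
python3 - <<'E'
from h import *
print(get_state())
ims=[]
for n in ("top","side"):
    c,s=cap(n); print(n,c["fx"],c["R"],c["t"]); cv2.imwrite(f'pics/{n}0.png',c["image"][...,::-1])
E
```

```text
{'time_s': 0.0, 'joints': array([-5.56865670e+01,  2.05915444e+01,  6.34357515e-01, -2.00409785e-02,
       -7.01363366e+01, -1.65075000e+01]), 'qd': array([ 0.0260095 ,  0.04240148,  0.04964704,  0.05962366,  0.00886059,
       -0.06567016]), 'joint_torque': array([ 9.44304229e-04, -5.82711160e+01,  2.93062592e+01,  6.99709520e+00,
        6.88963104e-03, -1.85733165e-04]), 'tcp_pos': array([ 0.20624223, -0.64220662,  0.22502614]), 'eef_rot': array([ 1.79904978e+02, -8.51311265e-03, -1.62200885e+02]), 'contact_force': array([-0.33604497,  0.08821257,  0.27904398]), 'moment': array([-0.01259919, -0.02181218,  0.02890222]), 'gripper_force': 0.0, 'gripper_width': 0.0871675341361754}
top 432.9821100862409 [[ 1.25549039e-03 -9.99907931e-01 -1.35112145e-02]
 [-9.96832254e-01 -1.76948271e-04 -7.95325493e-02]
 [ 7.95228361e-02  1.35682668e-02 -9.96740699e-01]] [0.02191306 0.55496121 1.11969572]
side 391.4094192910932 [[ 0.98020729 -0.19787989 -0.00610076]
 [-0.08840186 -0.40991378 -0.90783027]
 [ 0.17714057  0.89040117 -0.41929343]] [-0.53599161  0.18044669  0.89745683]
```

View pics/top0.png

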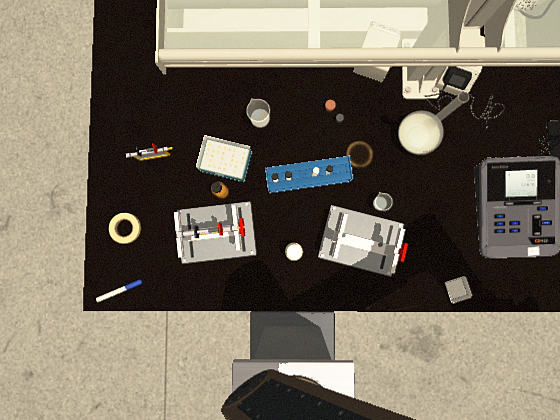

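View pics/side0.png

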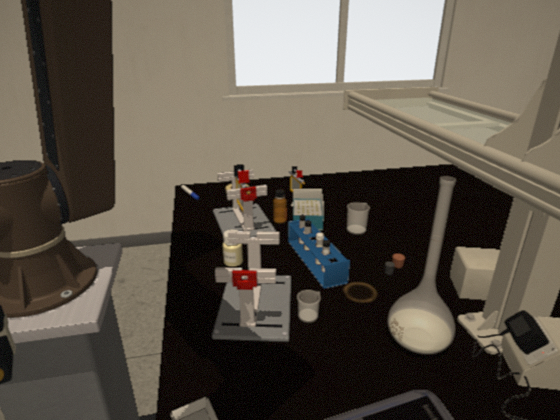

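The top view shows frame_a with the guard at about (215,232), its red tab at (220,229) and its red plate at (241,228). Frame_b is empty at about (362,240), turned slightly, with its red plate at (403,252). The jar is at (294,252), the bottle at (220,189), the beaker at (383,202), and the small decoy guard at (150,152).

```bash
python3 - <<'E'
from h import *
c=dict(np.load('top.npz')); P=cloud(c); im=c["image"]; hsv=cv2.cvtColor(im,cv2.COLOR_RGB2HSV)
def rect(pts,name):
    (a,b),(w,h),an=cv2.minAreaRect(pts[:,:2].astype(np.float32)*1000); print(name,len(pts),np.round([a,b,w,h,an],1), 'z',np.round(np.percentile(pts[:,2],[5,50,95])*1000,1))
for nm,(u0,u1,v0,v1) in dict(A=(165,268,195,270),B=(310,418,198,282)).items():
    m=np.zeros(im.shape[:2],bool); m[v0:v1,u0:u1]=1
    Z=P[...,2]
    f=m&(Z>0.004)&(Z<0.016)
    f=cv2.morphologyEx(f.astype(np.uint8),cv2.MORPH_OPEN,np.ones((2,2)))>0
    rect(P[f],nm+' foot')
    f=f|(m&(Z>0.004)); 
    red=m&((hsv[...,0]<8)|(hsv[...,0]>172))&(hsv[...,1]>150)&(hsv[...,2]>90)
    n,l,st,ce=cv2.connectedComponentsWithStats(red.astype(np.uint8))
    for i in range(1,n):
        if st[i,4]>6: rect(P[l==i],nm+' red'); 
    t=m&(Z>0.128)&(Z<0.142)&~red
    n,l,st,ce=cv2.connectedComponentsWithStats(t.astype(np.uint8))
    for i in range(1,n):
        if st[i,4]>10: rect(P[l==i],nm+' top %s'%np.round(ce[i]))
    t=m&(Z>0.15); 
    if t.any(): rect(P[t],nm+' high')
for nm,(u,v) in dict(jar=(294,252),bottle=(220,189),beaker=(383,202)).items(): print(nm,P[v,u])
cv2.imwrite('pics/crop.png',cv2.resize(im[190:285,165:425],None,fx=3,fy=3,interpolation=cv2.INTER_CUBIC)[...,::-1])
E
```

```text
A foot 2892 [491.6 157.9 144.  293.9   6.6] z [ 4.7 10.1 15.3]
A red 82 [498.3 128.6  40.5  21.5   2.9] z [118.1 143.  146.6]
A red 48 [473.4  92.4 170.2  26.2  75. ] z [147.1 170.  176.9]
A top [234. 228.] 269 [494.9 148.8 107.1  40.3  10.7] z [131.6 136.9 140.6]
A top [180. 234.] 292 [482.8 258.5 105.6  42.7   7. ] z [131.2 136.7 140.4]
A top [206. 232.] 26 [485.3 203.8   3.9  40.6   6.6] z [130.7 133.8 135.5]
A high 204 [487.2 116.8 221.8  36.6  87.5] z [ 156.2  166.3 1160.5]
B foot 3012 [ 476.5 -142.7  283.   146.    75.4] z [ 5.6  9.7 16.6]
B red 84 [ 435.7 -274.9   48.2   43.2   78.2] z [ 18.4 142.5 145.7]
B top [343. 223.] 93 [ 507.3 -117.4   10.1   45.9   75.5] z [133.4 137.1 140.1]
B top [400. 238.] 105 [ 472.3 -253.    16.4   46.4   78. ] z [130.8 137.4 140.4]
B top [337. 248.] 92 [ 448.6 -102.1   10.1   46.6   75.5] z [133.6 137.6 140.1]
B top [394. 262.] 117 [ 413.7 -238.2   16.2   47.7   74.4] z [129.5 136.8 140.1]
B high 51 [464.1   6.8   0.    0.    0. ] z [1160.5 1160.5 1160.5]
jar [ 0.43758992 -0.00193758  0.08218934]
bottle [0.59322533 0.18178854 0.09458683]
beaker [0.46413435 0.00681692 1.16047985]
```

View pics/crop.png

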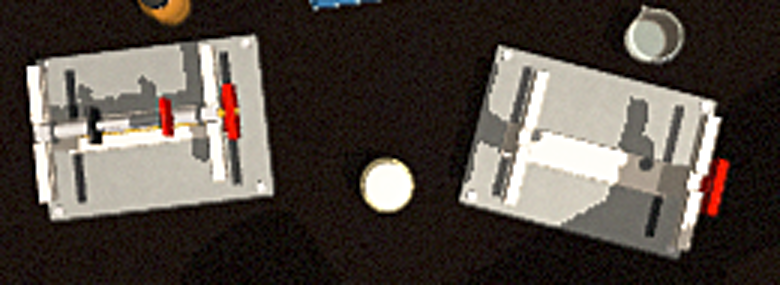

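Frame_b's slots show as gaps between its upright tops, which puts the head's middle near (0.460,-0.178) at a yaw of about -14.5°. Frame_a's yaw is about 6.6°. I'll stop over frame_b for a wrist view first.

apply_moves:
  targets:
    - {"dp":[0.02,0.036,0.03],"yaw":-7}
    - {"dp":[0.04,0.072,0.05],"yaw":-14}
    - {"dp":[0.254,0.462,0.125],"yaw":-32.3}
    - {"dp":[0.254,0.462,0.125],"yaw":-32.3}
    - {"dp":[0.254,0.462,0.125],"yaw":-32.3}
    - {"dp":[0.254,0.462,0.125],"yaw":-32.3}
    - {"dp":[0.254,0.462,0.125],"yaw":-32.3}
    - {"dp":[0.254,0.462,0.125],"yaw":-32.3}
    - {"dp":[0.254,0.462,0.125],"yaw":-32.3}
    - {"dp":[0.254,0.462,0.125],"yaw":-32.3}
    - {"dp":[0.254,0.462,0.125],"yaw":-32.3}
    - {"dp":[0.254,0.462,0.125],"yaw":-32.3}
    - {"dp":[0.254,0.462,0.125],"yaw":-32.3}
    - {"dp":[0.254,0.462,0.125],"yaw":-32.3}
    - {"dp":[0.254,0.462,0.125],"yaw":-32.3}
    - {"dp":[0.254,0.462,0.125],"yaw":-32.3}
    - {"dp":[0.254,0.462,0.125],"yaw":-32.3}
    - {"dp":[0.254,0.462,0.125],"yaw":-32.3}

```text
time_s: 1.6
tcp_pos: [0.4598, -0.1814, 0.3506]
eef_rot: [-180.0, -0.0, 165.4]
contact_force: [-0.2, 0.3, -0.7]
gripper_width: 0.0875
gripper_force: 0.0
```

```bash
cat >> h.py <<'E'
from scipy.spatial.transform import Rotation as Rot
def wrist():
    c,s=cap("wrist"); z=c["range_z"]; v,u=np.mgrid[:z.shape[0],:z.shape[1]]
    P=np.stack([(u-c["cx"])/c["fx"]*z,(v-c["cy"])/c["fy"]*z,z],-1); T=c["T_tool_cam"]
    P=P@T[:3,:3].T+T[:3,3]
    P=P@Rot.from_euler('xyz',s["eef_rot"],degrees=True).as_matrix().T+s["tcp_pos"]
    return c,s,P
E
python3 - <<'E'
from h import *
c,s,P=wrist(); print(s["tcp_pos"],s["eef_rot"],s["contact_force"],s["joints"]); print(c["T_tool_cam"],c["fx"])
np.save('PB.npy',P); cv2.imwrite('pics/wB.png',c["image"][...,::-1])
Z=P[...,2]; m=((Z>.130)&(Z<.142)).astype(np.uint8)
n,l,st,ce=cv2.connectedComponentsWithStats(m)
for i in range(1,n):
    if st[i,4]>100:
        p=P[l==i]; print(st[i],np.round(ce[i]),[np.round(x,1) for x in cv2.minAreaRect(p[:,:2].astype(np.float32)*1000)],np.median(p[:,2]))
E
```

```text
[ 0.45978301 -0.18144824  0.35063428] [-1.79990871e+02 -3.91212250e-02  1.65433234e+02] [-0.18984582  0.31499412 -0.72638261] [ 1.29428827e+00 -2.17132158e-01 -9.04087765e+00 -1.93287495e-03
 -8.12163814e+01 -1.05860755e+02]
[[ 1.60421238e-04 -9.51037921e-01 -3.09074178e-01  8.37527697e-02]
 [ 9.99999403e-01 -1.81560270e-04  1.07770842e-03 -8.62971563e-04]
 [-1.08105716e-03 -3.09074167e-01  9.51037324e-01 -1.59848652e-01]
 [ 0.00000000e+00  0.00000000e+00  0.00000000e+00  1.00000000e+00]] 317.1070437586978
[ 534   94   26   91 1223] [550. 134.] [array([496.4, 128.5]), array([107.9,  25.6]), np.float64(1.0)] 0.1380396451230621
[222 131  11  42 388] [227. 151.] [array([ 413.2, -236.4]), array([10.3, 47.4]), np.float64(75.7)] 0.138527945054452
[339 131  12  42 394] [344. 152.] [array([ 447.8, -103.1]), array([10.4, 47.4]), np.float64(75.6)] 0.13872199868243618
[225 182  11  38 338] [230. 201.] [array([ 471.3, -251.4]), array([10.2, 46.1]), np.float64(74.9)] 0.13858369891501746
[336 182  11  38 341] [341. 201.] [array([ 506. , -118.3]), array([10.4, 46.3]), np.float64(75.2)] 0.13862139571716495
```

View pics/wB.png

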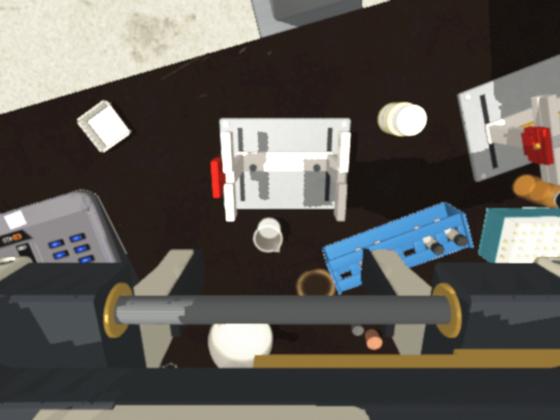

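The wrist view shows frame_b's four half-tops at about (227,151), (230,201), (344,152) and (341,201). The head's middle is (0.4596,-0.1773) at a yaw of -14.6°, which agrees with the top camera to 1 mm. Next I'll hover over frame_a.

apply_moves:
  targets:
    - {"dp":[0.003,0.04,0],"yaw":7}
    - {"dp":[0.006,0.08,0],"yaw":14}
    - {"dp":[0.028,0.388,0],"yaw":21}
    - {"dp":[0.028,0.388,0],"yaw":21}
    - {"dp":[0.028,0.388,0],"yaw":21}
    - {"dp":[0.028,0.388,0],"yaw":21}
    - {"dp":[0.028,0.388,0],"yaw":21}
    - {"dp":[0.028,0.388,0],"yaw":21}
    - {"dp":[0.028,0.388,0],"yaw":21}
    - {"dp":[0.028,0.388,0],"yaw":21}
    - {"dp":[0.028,0.388,0],"yaw":21}
    - {"dp":[0.028,0.388,0],"yaw":21}
    - {"dp":[0.028,0.388,0],"yaw":21}
    - {"dp":[0.028,0.388,0],"yaw":21}
    - {"dp":[0.028,0.388,0],"yaw":21}

```text
time_s: 2.9
tcp_pos: [0.4886, 0.2061, 0.3513]
eef_rot: [180.0, 0.0, -173.6]
contact_force: [-0.7, -0.8, 0.1]
gripper_width: 0.0875
gripper_force: 0.0
```

```bash
python3 - <<'E'
from h import *
c,s,P=wrist(); print(s["tcp_pos"],s["eef_rot"],s["contact_force"])
im=c["image"]; cv2.imwrite('pics/wA.png',cv2.resize(im[60:260,130:430],None,fx=2.6,fy=2.6)[...,::-1])
hsv=cv2.cvtColor(im,cv2.COLOR_RGB2HSV)
Z=P[...,2]
def comps(m,nm,k):
    n,l,st,ce=cv2.connectedComponentsWithStats(m.astype(np.uint8))
    for i in range(1,n):
        if st[i,4]>k:
            p=P[l==i]; print(nm,st[i],[np.round(x,1) for x in cv2.minAreaRect(p[:,:2].astype(np.float32)*1000)],np.round(np.percentile(p[:,2],[5,50,95])*1000,1))
R=np.linalg.norm(P[...,:2]-s["tcp_pos"][:2],axis=-1)<.16
comps((Z>.170)&(Z<.185)&R,'tabs',10)
comps((Z>.134)&(Z<.1415)&R,'tops',60)
comps((Z>.1415)&(Z<.150)&R,'plate',40)
comps((Z>.006)&(Z<.014)&R,'foot',200)
red=((hsv[...,0]<8)|(hsv[...,0]>172))&(hsv[...,1]>150)&R
comps(red&(Z>.15),'red',10)
E
```

```text
[0.48855188 0.20606262 0.35132507] [ 1.79983516e+02  3.07881776e-02 -1.73590239e+02] [-0.69793903 -0.75161133  0.13866955]
tabs [298 171   5  28 100] [array([485.5, 224.7]), array([28.9,  3.7]), np.float64(4.9)] [171.6 176.5 177.9]
tabs [247 172   5  28 113] [array([492.5, 169.3]), array([29.8,  4.2]), np.float64(7.1)] [171.6 176.5 177.8]
tops [216 132  31  89 937] [array([496. , 144.4]), array([ 36.4, 107.3]), np.float64(89.7)] [135.1 138.4 139.9]
tops [ 302  132   44   88 1038] [array([482.1, 253.9]), array([106.4,  49.7]), np.float64(6.7)] [134.9 138.3 139.9]
tops [253 173  44   7 221] [array([487.3, 196.3]), array([ 7.3, 52. ]), np.float64(5.9)] [134.3 136.2 137.6]
plate [207 161  10  37 261] [array([497.7, 122.9]), array([43.5,  8.2]), np.float64(7.2)] [142.9 144.6 145.9]
foot [ 217  113  131   44 4487] [array([449.3, 200.7]), array([ 65. , 199.8]), np.float64(6.4)] [ 9.2 10.9 12.5]
foot [ 232  182  100   22 1795] [array([541.2, 211.3]), array([ 37.2, 161.5]), np.float64(6.4)] [ 9.3 10.8 12.3]
red [247 168   6  31 121] [array([491.7, 169.4]), array([28.3,  3.9]), np.float64(6.9)] [159.8 176.3 177.8]
```

View pics/wA.png

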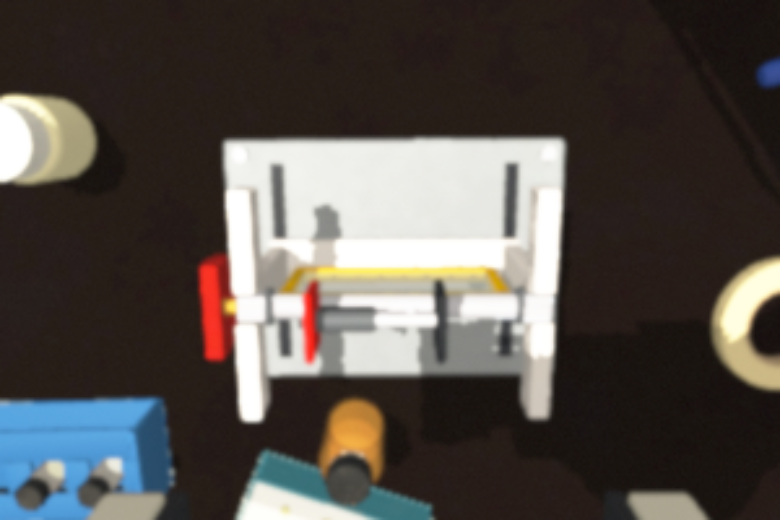

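The wrist view shows the tabs: the red one is at (492.5,169.3) mm and the black one at (485.5,224.7) mm, 55.8 mm apart against the expected 56. The guard's origin is therefore at about (0.488,0.205). I'll preset the opening to 66 mm and descend centred between the free tabs.

apply_moves:
  grip: -0.5
  squeeze: 20
  targets:
    - {"dp":[0.0005,-0.009,-0.04],"yaw":0.2}
    - {"dp":[0.0005,-0.009,-0.08],"yaw":0.2}
    - {"dp":[0.0005,-0.009,-0.11],"yaw":0.2}
    - {"dp":[0.0005,-0.009,-0.13],"yaw":0.2}
    - {"dp":[0.0005,-0.009,-0.14],"yaw":0.2}
    - {"dp":[0.0005,-0.009,-0.14],"yaw":0.2}
    - {"dp":[0.0005,-0.009,-0.14],"yaw":0.2}
    - {"dp":[0.0005,-0.009,-0.14],"yaw":0.2}

```text
time_s: 3.62
tcp_pos: [0.4899, 0.1988, 0.2128]
eef_rot: [179.9, 0.1, -173.3]
contact_force: [0.2, 0.2, 0.4]
gripper_width: 0.0654
gripper_force: 0.0
```

```bash
python3 - <<'E'
from h import *
c,s,P=wrist(); print(s["tcp_pos"],s["eef_rot"],s["contact_force"],s["gripper_width"])
cv2.imwrite('pics/wA2.png',c["image"][...,::-1])
Z=P[...,2]
R=np.linalg.norm(P[...,:2]-s["tcp_pos"][:2],axis=-1)<.16
m=(Z>.170)&(Z<.180)&R
n,l,st,ce=cv2.connectedComponentsWithStats(m.astype(np.uint8))
for i in range(1,n):
    if st[i,4]>30:
        p=P[l==i]; print(st[i],[np.round(x,1) for x in cv2.minAreaRect(p[:,:2].astype(np.float32)*1000)],np.round(np.percentile(p[:,2],[5,50,95])*1000,1),np.median(c["image"][l==i],0))
E
```

```text
[0.48989339 0.19879048 0.2127546 ] [ 1.79938560e+02  1.38616705e-01 -1.73290623e+02] [0.15273112 0.17467542 0.39828287] 0.06540186114891451
[235 212   9  44 297] [array([492.3, 168.9]), array([29.6,  4.2]), np.float64(6.4)] [171.4 176.5 177.7] [176.  28.  23.]
[318 212   8  44 294] [array([485.9, 224.5]), array([29.4,  4.2]), np.float64(7.2)] [171.4 176.5 177.7] [34. 35. 37.]
```

View pics/wA2.png

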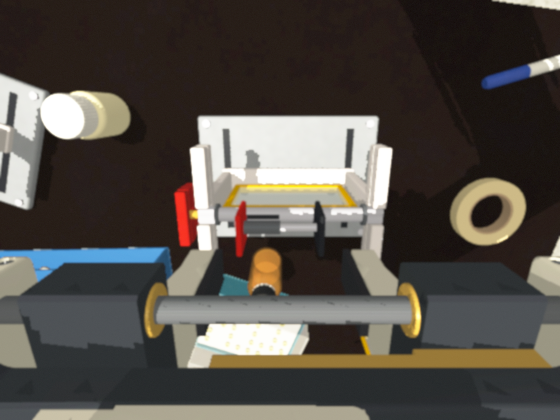

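The tabs sit at image columns 240 and 322, midway between the fingertips at about 218 and 345. Their middle is (0.4891,0.1967) at a yaw of 6.6°, so I can descend.

apply_moves:
  targets:
    - {"dp":[-0.0005,-0.002,-0.015],"yaw":0}
    - {"dp":[-0.0005,-0.002,-0.03],"yaw":0}
    - {"dp":[-0.0005,-0.002,-0.04],"yaw":0}
    - {"dp":[-0.0005,-0.002,-0.048],"yaw":0}
    - {"dp":[-0.0005,-0.002,-0.048],"yaw":0}
    - {"dp":[-0.0005,-0.002,-0.048],"yaw":0}
    - {"dp":[-0.0005,-0.002,-0.048],"yaw":0}

```text
time_s: 4.25
tcp_pos: [0.4889, 0.1967, 0.1638]
eef_rot: [180.0, 0.1, -173.3]
contact_force: [-0.1, -0.5, 0.9]
gripper_width: 0.0657
gripper_force: 0.0
```

apply_moves:
  grip: -0.39
  targets:
    - {"dp":[0,0,0],"yaw":0}
    - {"dp":[0,0,0],"yaw":0}
    - {"dp":[0,0,0],"yaw":0}
    - {"dp":[0,0,0],"yaw":0}

```text
time_s: 4.58
tcp_pos: [0.4886, 0.1967, 0.1634]
eef_rot: [180.0, 0.0, -173.3]
contact_force: [-0.2, 0.7, 1.0]
gripper_width: 0.061
gripper_force: 0.5
```

apply_moves:
  grip: -0.29
  targets:
    - {"dp":[-0.0001,0.001,0],"yaw":0}
    - {"dp":[-0.0002,0.002,0],"yaw":0}
    - {"dp":[-0.0002,0.002,0],"yaw":0}

```text
time_s: 4.83
tcp_pos: [0.4885, 0.1987, 0.1633]
eef_rot: [180.0, 0.0, -173.3]
contact_force: [-0.3, 2.5, 3.0]
gripper_width: 0.0566
gripper_force: 4.1
```

apply_moves:
  grip: -0.19
  targets:
    - {"dp":[-0.0001,0.001,0],"yaw":0}
    - {"dp":[-0.0002,0.002,0],"yaw":0}
    - {"dp":[-0.0002,0.002,0],"yaw":0}

```text
time_s: 5.08
tcp_pos: [0.4883, 0.2008, 0.1633]
eef_rot: [180.0, 0.0, -173.3]
contact_force: [-0.9, 2.8, 4.4]
gripper_width: 0.0524
gripper_force: 5.6
```

apply_moves:
  grip: -0.09
  targets:
    - {"dp":[-0.0001,0.001,0],"yaw":0}
    - {"dp":[-0.0002,0.002,0],"yaw":0}
    - {"dp":[-0.0002,0.002,0],"yaw":0}

```text
time_s: 5.33
tcp_pos: [0.4881, 0.2029, 0.1633]
eef_rot: [180.0, 0.0, -173.3]
contact_force: [-2.4, 3.6, 4.9]
gripper_width: 0.0481
gripper_force: 7.2
```

apply_moves:
  grip: 0.05
  squeeze: 25
  targets:
    - {"dp":[-0.0001,0.001,0],"yaw":0}
    - {"dp":[-0.0002,0.002,0],"yaw":0}
    - {"dp":[-0.0002,0.002,0],"yaw":0}
    - {"dp":[-0.0002,0.002,0],"yaw":0}

```text
time_s: 5.67
tcp_pos: [0.4879, 0.2047, 0.1633]
eef_rot: [180.0, 0.0, -173.3]
contact_force: [-1.2, 3.1, 5.3]
gripper_width: 0.0436
gripper_force: 25.0
```

Width 43.6 mm means the tabs are pinched to the stop. Lifting gently.

apply_moves:
  targets:
    - {"dp":[0,0,0.002],"yaw":0}
    - {"dp":[0,0,0.004],"yaw":0}
    - {"dp":[0,0,0.006],"yaw":0}
    - {"dp":[0,0,0.006],"yaw":0}

```text
time_s: 6.0
tcp_pos: [0.4872, 0.2038, 0.1687]
eef_rot: [-180.0, -0.1, -173.3]
contact_force: [-0.5, -0.2, -3.5]
gripper_width: 0.0432
gripper_force: 25.0
```

apply_moves:
  targets:
    - {"dp":[0,0,0.006],"yaw":0}
    - {"dp":[0,0,0.014],"yaw":0}
    - {"dp":[0,0,0.026],"yaw":0}
    - {"dp":[0,0,0.044],"yaw":0}
    - {"dp":[0,0,0.066],"yaw":0}
    - {"dp":[0,0,0.09],"yaw":0}
    - {"dp":[0,0,0.11],"yaw":0}
    - {"dp":[0,0,0.125],"yaw":0}
    - {"dp":[0,0,0.132],"yaw":0}
    - {"dp":[0,0,0.132],"yaw":0}
    - {"dp":[0,0,0.132],"yaw":0}

```text
time_s: 6.92
tcp_pos: [0.4872, 0.2042, 0.3006]
eef_rot: [180.0, -0.0, -173.3]
contact_force: [-1.0, 0.1, -4.3]
gripper_width: 0.0431
gripper_force: 25.0
```

```bash
cat > tabs.py <<'E'
from h import *
c,s,P=wrist(); print(s["tcp_pos"],s["eef_rot"],s["contact_force"],s["moment"],s["gripper_width"])
Z=P[...,2]-s["tcp_pos"][2]; im=c["image"]
R=np.linalg.norm(P[...,:2]-s["tcp_pos"][:2],axis=-1)<.1
v,u=np.mgrid[:420,:560]; 
a=np.radians(s["eef_rot"][2]-180); ux=np.array([np.cos(a),np.sin(a)]); uy=np.array([-np.sin(a),np.cos(a)])
D=P[...,:2]-s["tcp_pos"][:2]; gx=D@ux*1000; gy=D@uy*1000; gz=Z*1000
for nm,lo,hi in (("tabtop",8,22),("bar",-34,-20),):
    m=R&(gz>lo)&(gz<hi)&(v<245)
    n,l,st,ce=cv2.connectedComponentsWithStats(m.astype(np.uint8))
    for i in range(1,n):
        if st[i,4]>30:
            k=l==i; print(nm,st[i],'x',np.round(np.percentile(gx[k],[3,50,97]),1),'y',np.round(np.percentile(gy[k],[3,50,97]),1),'z',np.round(np.percentile(gz[k],[3,50,97]),1),np.median(im[k],0))
E
python3 tabs.py; python3 - <<'E'
from h import *
c=np.load('wrist.npz'); cv2.imwrite('pics/held.png',c["image"][...,::-1])
E
```

```text
[0.48720538 0.20422855 0.30064573] [ 1.79981292e+02 -2.68162890e-02 -1.73302831e+02] [-1.0404592   0.08297552 -4.34721795] [ 0.00856045  0.09249134 -0.02940958] 0.04314860054162028
bar [169 228  77  17 994] x [-6.  -3.   0.9] y [-71.8 -50.4 -27.1] z [-32.6 -27.9 -25.3] [170. 167. 166.]
bar [320 228  77  17 999] x [-6.5 -3.1  0.8] y [26.  49.4 70.7] z [-32.8 -27.3 -24.8] [166. 163. 161.]
bar [254 232  58  13 746] x [-5.2 -2.8  1. ] y [-18.2  -0.2  17.1] z [-32.8 -28.  -25.8] [173. 169. 168.]
```

View pics/held.png

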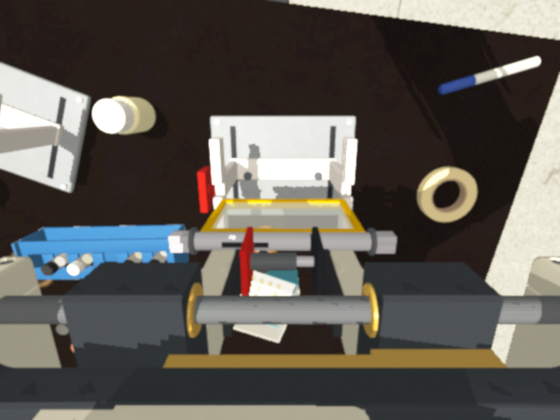

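The guard is held level, with its bar at row 242 from columns 170 to 397, centred and parallel to the tool. Carrying it over to frame_b.

apply_moves:
  targets:
    - {"dp":[-0.001,-0.01,0],"yaw":-0.5}
    - {"dp":[-0.002,-0.028,0],"yaw":-1.5}
    - {"dp":[-0.004,-0.055,0],"yaw":-3}
    - {"dp":[-0.007,-0.09,0],"yaw":-5}
    - {"dp":[-0.009,-0.125,0],"yaw":-7}
    - {"dp":[-0.012,-0.16,0],"yaw":-9}
    - {"dp":[-0.014,-0.195,0],"yaw":-11}
    - {"dp":[-0.017,-0.23,0],"yaw":-13}
    - {"dp":[-0.019,-0.265,0],"yaw":-15}
    - {"dp":[-0.022,-0.3,0],"yaw":-17}
    - {"dp":[-0.024,-0.33,0],"yaw":-18.5}
    - {"dp":[-0.026,-0.355,0],"yaw":-20}
    - {"dp":[-0.0275,-0.372,0],"yaw":-21}
    - {"dp":[-0.028,-0.381,0],"yaw":-21.3}
    - {"dp":[-0.028,-0.381,0],"yaw":-21.3}
    - {"dp":[-0.028,-0.381,0],"yaw":-21.3}
    - {"dp":[-0.028,-0.381,0],"yaw":-21.3}

```text
time_s: 8.38
tcp_pos: [0.4594, -0.1761, 0.3005]
eef_rot: [180.0, -0.0, 165.4]
contact_force: [0.4, 0.4, -3.5]
gripper_width: 0.043
gripper_force: 25.0
```

```bash
cat tabs.py > b.py; cat >> b.py <<'E'
# slot relative to tool: half tops of frame_b
m=(P[...,2]>.132)&(P[...,2]<.142)&(np.abs(gy)<95)&(np.abs(gx)<80)
n,l,st,ce=cv2.connectedComponentsWithStats(m.astype(np.uint8))
for i in range(1,n):
    if st[i,4]>60:
        k=l==i; print('top',st[i],'x',np.round(np.percentile(gx[k],[1,50,99]),1),'y',np.round(np.percentile(gy[k],[3,50,97]),1),[np.round(x,1) for x in cv2.minAreaRect(P[k][:,:2].astype(np.float32)*1000)])
cv2.imwrite('pics/heldB.png',im[...,::-1])
E
python3 b.py
```

```text
[ 0.45942305 -0.17614121  0.3005097 ] [ 1.79996540e+02 -4.60293951e-02  1.65431359e+02] [ 0.38604503  0.39714508 -3.50204669] [ 0.00745269 -0.03238545  0.03656722] 0.043044420927550155
bar [169 228  77  17 987] x [-5.9 -2.7  1.2] y [-71.6 -50.  -26.9] z [-32.9 -27.9 -25.2] [171. 168. 167.]
bar [ 320  228   78   17 1002] x [-6.1 -2.8  1. ] y [26.2 49.5 71. ] z [-33.1 -27.4 -24.8] [165. 161. 160.]
bar [254 232  58  13 752] x [-4.8 -2.5  1.1] y [-18.   -0.7  17.3] z [-32.9 -28.1 -25.7] [171. 168. 167.]
top [208 137  13  47 498] x [-53.1 -30.7  -6.6] y [-74.7 -69.4 -65.1] [array([ 413. , -236.5]), array([10.4, 46.7]), np.float64(75.9)]
top [342 137  14  47 499] x [-53.  -30.7  -6.7] y [62.7 67.1 72.2] [array([ 447.5, -103.1]), array([10.4, 46.7]), np.float64(75.5)]
top [212 195  11  17 105] x [ 7.4 11.7 22.7] y [-74.7 -71.3 -65.6] [array([ 457. , -248.3]), array([ 9.5, 17.1]), np.float64(68.9)]
top [341 195  11  12  62] x [ 7.4  9.7 17.7] y [63.3 69.2 72.5] [array([ 487.7, -111.6]), array([13.6,  7.6]), np.float64(32.5)]
```

The slots relative to the tool run from x -6.6 to 7.4 mm, which is 14 mm wide and centred on +0.4. The y offset is about -1.2 mm. I'll apply this and lower to just above the tops.

apply_moves:
  targets:
    - {"dp":[0.0002,-0.0012,-0.008],"yaw":0}
    - {"dp":[0.0002,-0.0012,-0.022],"yaw":0}
    - {"dp":[0.0002,-0.0012,-0.04],"yaw":0}
    - {"dp":[0.0002,-0.0012,-0.06],"yaw":0}
    - {"dp":[0.0002,-0.0012,-0.08],"yaw":0}
    - {"dp":[0.0002,-0.0012,-0.098],"yaw":0}
    - {"dp":[0.0002,-0.0012,-0.11],"yaw":0}
    - {"dp":[0.0002,-0.0012,-0.116],"yaw":0}
    - {"dp":[0.0002,-0.0012,-0.1175],"yaw":0}
    - {"dp":[0.0002,-0.0012,-0.1175],"yaw":0}
    - {"dp":[0.0002,-0.0012,-0.1175],"yaw":0}
    - {"dp":[0.0002,-0.0012,-0.1175],"yaw":0}

```text
time_s: 9.43
tcp_pos: [0.4604, -0.1778, 0.1844]
eef_rot: [180.0, 0.1, 165.4]
contact_force: [-0.4, 0.5, -2.6]
gripper_width: 0.043
gripper_force: 25.0
```

```bash
python3 b.py
```

```text
[ 0.46044637 -0.17779789  0.18435015] [1.79984663e+02 9.20672692e-02 1.65427165e+02] [-0.36486501  0.52346155 -2.60119451] [-0.01470134 -0.05781682 -0.0619894 ] 0.043039029358001336
bar [169 228  77  17 992] x [-6.  -2.6  1.3] y [-71.7 -50.1 -26.9] z [-32.8 -27.8 -25.5] [170. 167. 165.]
bar [320 228  78  17 997] x [-6.  -2.8  1.1] y [26.1 49.5 71. ] z [-33.1 -27.4 -24.5] [163. 160. 159.]
bar [254 232  58  13 748] x [-4.8 -2.4  1.2] y [-18.   -0.3  17.2] z [-32.7 -28.1 -25.6] [170. 167. 165.]
top [ 169  152   24   69 1178] x [-54.1 -32.5  -8.5] y [-73.3 -67.9 -64. ] [array([ 413.1, -236.8]), array([10.5, 46.9]), np.float64(75.3)]
top [ 373  152   24   69 1185] x [-54.2 -32.5  -8.3] y [63.6 67.5 73. ] [array([ 447.6, -103.6]), array([10.5, 46.9]), np.float64(75.1)]
top [155 198  17  38 205] x [-22.5 -15.1   1.3] y [-85.9 -79.3 -78.8] [array([ 429.3, -251.9]), array([25.4,  7.8]), np.float64(3.4)]
top [202 224  46   7 167] x [-3.1 -2.5 -0.9] y [-55.3 -42.5 -26.2] [array([ 448.2, -216.9]), array([30.8,  2.4]), np.float64(74.6)]
top [253 225  60   5 199] x [-3.1 -1.5 -0.8] y [-19.8  -0.6  18.6] [array([ 458.5, -177.7]), array([42.1,  2.6]), np.float64(75.2)]
top [318 224  47   7 176] x [-3.1 -2.5 -0.8] y [25.8 41.5 55.1] [array([ 468.8, -138.2]), array([31.4,  2.5]), np.float64(75.2)]
top [180 252  17  10 150] x [15.6 20.1 25.1] y [-73.5 -68.4 -64. ] [array([ 462.7, -249.5]), array([10.3, 10.1]), np.float64(73.6)]
top [369 253  17   9 132] x [16.7 20.7 25.4] y [63.7 68.1 73.2] [array([ 498., -117.]), array([10.8,  8.5]), np.float64(86.3)]
```

View pics/heldB.png

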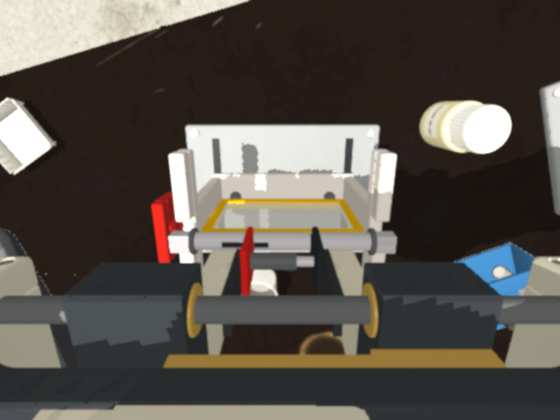

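The bar is just above the tops and straddles both slots. The red plate at (163,230) is clear of the bar's end. I'll correct by -0.7 mm in frame x, then feel downward.

apply_moves:
  targets:
    - {"dp":[-0.0007,0.0002,-0.002],"yaw":0}
    - {"dp":[-0.0007,0.0002,-0.004],"yaw":0}
    - {"dp":[-0.0007,0.0002,-0.005],"yaw":0}
    - {"dp":[-0.0007,0.0002,-0.005],"yaw":0}
    - {"dp":[-0.0007,0.0002,-0.005],"yaw":0}

```text
time_s: 9.9
tcp_pos: [0.459, -0.1777, 0.1784]
eef_rot: [-180.0, -0.0, 165.4]
contact_force: [-0.0, -0.5, -2.3]
gripper_width: 0.0432
gripper_force: 25.0
```

apply_moves:
  targets:
    - {"dp":[0,0,-0.0005],"yaw":0}
    - {"dp":[0,0,-0.001],"yaw":0}
    - {"dp":[0,0,-0.0015],"yaw":0}
    - {"dp":[0,0,-0.002],"yaw":0}
    - {"dp":[0,0,-0.002],"yaw":0}

```text
time_s: 10.32
tcp_pos: [0.459, -0.1776, 0.1763]
eef_rot: [-180.0, -0.0, 165.4]
contact_force: [-0.9, 0.6, -4.1]
gripper_width: 0.0437
gripper_force: 25.0
```

apply_moves:
  targets:
    - {"dp":[0.0004,-0.0001,-0.0005],"yaw":0}
    - {"dp":[0.0004,-0.0001,-0.001],"yaw":0}
    - {"dp":[0.0004,-0.0001,-0.0015],"yaw":0}
    - {"dp":[0.0004,-0.0001,-0.0015],"yaw":0}

```text
time_s: 10.65
tcp_pos: [0.4594, -0.1777, 0.1748]
eef_rot: [-180.0, -0.0, 165.4]
contact_force: [-0.7, 0.9, -3.8]
gripper_width: 0.0437
gripper_force: 25.0
```

apply_moves:
  targets:
    - {"dp":[0,0,-0.0005],"yaw":0}
    - {"dp":[0,0,-0.001],"yaw":0}
    - {"dp":[0,0,-0.0015],"yaw":0}
    - {"dp":[0,0,-0.0015],"yaw":0}

```text
time_s: 10.98
tcp_pos: [0.4594, -0.1778, 0.1733]
eef_rot: [-180.0, -0.0, 165.4]
contact_force: [-0.3, -0.3, -3.5]
gripper_width: 0.0432
gripper_force: 25.0
```

With no contact force, the bar is already 4 mm below the tops, so it is inside both slots. Continuing slowly.

apply_moves:
  targets:
    - {"dp":[0,0,-0.0007],"yaw":0}
    - {"dp":[0,0,-0.0014],"yaw":0}
    - {"dp":[0,0,-0.0021],"yaw":0}
    - {"dp":[0,0,-0.0028],"yaw":0}
    - {"dp":[0,0,-0.0035],"yaw":0}
    - {"dp":[0,0,-0.004],"yaw":0}
    - {"dp":[0,0,-0.004],"yaw":0}

```text
time_s: 11.57
tcp_pos: [0.4595, -0.1777, 0.1693]
eef_rot: [180.0, -0.0, 165.4]
contact_force: [1.0, 0.3, -2.9]
gripper_width: 0.0431
gripper_force: 25.0
```

apply_moves:
  targets:
    - {"dp":[0,0,-0.0005],"yaw":0}
    - {"dp":[0,0,-0.001],"yaw":0}
    - {"dp":[0,0,-0.0015],"yaw":0}
    - {"dp":[0,0,-0.002],"yaw":0}
    - {"dp":[0,0,-0.0025],"yaw":0}
    - {"dp":[0,0,-0.003],"yaw":0}
    - {"dp":[0,0,-0.003],"yaw":0}

```text
time_s: 12.15
tcp_pos: [0.4594, -0.1777, 0.1663]
eef_rot: [180.0, -0.0, 165.4]
contact_force: [0.2, -0.2, -3.1]
gripper_width: 0.043
gripper_force: 25.0
```

apply_moves:
  targets:
    - {"dp":[0,0,-0.0005],"yaw":0}
    - {"dp":[0,0,-0.001],"yaw":0}
    - {"dp":[0,0,-0.0015],"yaw":0}
    - {"dp":[0,0,-0.0015],"yaw":0}

```text
time_s: 12.48
tcp_pos: [0.4594, -0.1777, 0.1648]
eef_rot: [-180.0, -0.0, 165.4]
contact_force: [-0.4, -0.0, -4.1]
gripper_width: 0.043
gripper_force: 25.0
```

apply_moves:
  targets:
    - {"dp":[0,0,-0.0004],"yaw":0}
    - {"dp":[0,0,-0.0008],"yaw":0}
    - {"dp":[0,0,-0.0008],"yaw":0}

```text
time_s: 12.73
tcp_pos: [0.4595, -0.1777, 0.1641]
eef_rot: [180.0, -0.0, 165.4]
contact_force: [0.6, -0.3, -2.8]
gripper_width: 0.043
gripper_force: 25.0
```

apply_moves:
  targets:
    - {"dp":[0,0,-0.0004],"yaw":0}
    - {"dp":[0,0,-0.0008],"yaw":0}
    - {"dp":[0,0,-0.0008],"yaw":0}

```text
time_s: 12.98
tcp_pos: [0.4597, -0.1778, 0.1636]
eef_rot: [-180.0, 0.0, 165.4]
contact_force: [-0.1, 0.9, 0.2]
gripper_width: 0.0436
gripper_force: 25.0
```

apply_moves:
  targets:
    - {"dp":[0,0,-0.0004],"yaw":0}
    - {"dp":[0,0,-0.0006],"yaw":0}
    - {"dp":[0,0,-0.0006],"yaw":0}

```text
time_s: 13.23
tcp_pos: [0.4599, -0.1777, 0.1633]
eef_rot: [180.0, 0.0, 165.4]
contact_force: [-1.6, 2.8, 5.2]
gripper_width: 0.0433
gripper_force: 25.0
```

The z force went from -3 to +5 N at TCP z 0.1633, the same height as in frame_a, so the bar is seated. Now I'll release in step, following the black tab while the red one springs out.

apply_moves:
  grip: -0.09
  targets:
    - {"dp":[-0.0002,-0.001,0],"yaw":0}
    - {"dp":[-0.0005,-0.0019,0],"yaw":0}
    - {"dp":[-0.0005,-0.0019,0],"yaw":0}

```text
time_s: 13.48
tcp_pos: [0.4595, -0.1797, 0.1633]
eef_rot: [180.0, 0.1, 165.4]
contact_force: [-0.8, 1.6, 5.0]
gripper_width: 0.0478
gripper_force: 6.3
```

apply_moves:
  grip: -0.19
  targets:
    - {"dp":[-0.0002,-0.001,0],"yaw":0}
    - {"dp":[-0.0005,-0.0019,0],"yaw":0}
    - {"dp":[-0.0005,-0.0019,0],"yaw":0}

```text
time_s: 13.73
tcp_pos: [0.459, -0.1818, 0.1632]
eef_rot: [180.0, 0.1, 165.4]
contact_force: [-1.0, 0.9, 4.4]
gripper_width: 0.0518
gripper_force: 4.8
```

apply_moves:
  grip: -0.29
  targets:
    - {"dp":[-0.0002,-0.001,0],"yaw":0}
    - {"dp":[-0.0005,-0.0019,0],"yaw":0}
    - {"dp":[-0.0005,-0.0019,0],"yaw":0}

```text
time_s: 13.98
tcp_pos: [0.4584, -0.1839, 0.1632]
eef_rot: [-180.0, 0.1, 165.4]
contact_force: [-1.1, -1.2, 4.2]
gripper_width: 0.0564
gripper_force: 3.1
```

apply_moves:
  grip: -0.4
  targets:
    - {"dp":[-0.0002,-0.001,0],"yaw":0}
    - {"dp":[-0.0005,-0.0019,0],"yaw":0}
    - {"dp":[-0.0005,-0.0019,0],"yaw":0}

```text
time_s: 14.23
tcp_pos: [0.4571, -0.1854, 0.1623]
eef_rot: [180.0, -0.0, 165.4]
contact_force: [-0.1, -0.0, -0.7]
gripper_width: 0.061
gripper_force: 0.0
```

apply_moves:
  grip: -0.52
  targets:
    - {"dp":[0,0,0],"yaw":0}
    - {"dp":[0,0,0],"yaw":0}
    - {"dp":[0,0,0],"yaw":0}
    - {"dp":[0,0,0],"yaw":0}
    - {"dp":[0,0,0],"yaw":0}

```text
time_s: 14.65
tcp_pos: [0.4575, -0.1853, 0.1627]
eef_rot: [180.0, -0.0, 165.4]
contact_force: [0.8, 0.1, 0.0]
gripper_width: 0.0664
gripper_force: 0.0
```

Released cleanly with no contact force. I'll retreat straight up and check.

apply_moves:
  targets:
    - {"dp":[0,0,0.005],"yaw":0}
    - {"dp":[0,0,0.015],"yaw":0}
    - {"dp":[0,0,0.035],"yaw":0}
    - {"dp":[0,0,0.07],"yaw":0}
    - {"dp":[0,0,0.11],"yaw":0}
    - {"dp":[0,0,0.15],"yaw":0}
    - {"dp":[0,0,0.18],"yaw":0}
    - {"dp":[0,0,0.18],"yaw":0}
    - {"dp":[0,0,0.18],"yaw":0}
    - {"dp":[0,0,0.18],"yaw":0}
    - {"dp":[0,0,0.18],"yaw":0}
    - {"dp":[0,0,0.18],"yaw":0}

```text
time_s: 15.65
tcp_pos: [0.457, -0.1853, 0.3419]
eef_rot: [-180.0, -0.1, 165.4]
contact_force: [0.6, -0.7, -1.2]
gripper_width: 0.0664
gripper_force: 0.0
```

```bash
python3 - <<'E'
from h import *
c,s,P=wrist(); print(s["tcp_pos"],s["contact_force"])
im=c["image"]; cv2.imwrite('pics/done.png',cv2.resize(im[80:280,130:430],None,fx=2.6,fy=2.6)[...,::-1])
o=np.array([459.6,-177.3]); a=np.radians(-14.6); ux=np.array([np.cos(a),np.sin(a)]);uy=np.array([-np.sin(a),np.cos(a)])
D=P[...,:2]*1000-o; gx=D@ux; gy=D@uy; Z=P[...,2]*1000
for nm,m in (("tab",(Z>170)&(Z<182)&(abs(gx)<40)&(abs(gy)<60)),("bar",(Z>125)&(Z<141)&(abs(gx)<7)&(abs(gy)<58)),("endL",(Z>125)&(Z<141)&(abs(gx)<5)&(gy>64)&(gy<74)),("endR",(Z>125)&(Z<141)&(abs(gx)<5)&(gy<-64)&(gy>-74))):
    n,l,st,ce=cv2.connectedComponentsWithStats(m.astype(np.uint8))
    for i in range(1,n):
        if st[i,4]>15:
            k=l==i; print(nm,st[i,4],'x',np.round(np.percentile(gx[k],[3,50,97]),1),'y',np.round(np.percentile(gy[k],[3,50,97]),1),'z',np.round(np.percentile(Z[k],[3,50,97]),1),np.median(im[k],0))
E
```

```text
[ 0.45698106 -0.18530315  0.34186084] [ 0.57830673 -0.67677881 -1.19020423]
tab 116 x [-13.6  -0.4  14.4] y [-38.2 -36.2 -34.4] z [171.6 176.4 177.9] [243.5  49.   41. ]
tab 116 x [-13.5  -0.4  14.4] y [17.5 19.2 21.4] z [171.4 176.5 178.1] [49.  49.5 50. ]
bar 140 x [-4.6 -0.1  6.2] y [-57.4 -50.3 -42.3] z [131.7 135.6 137.8] [247.  236.  234.5]
bar 288 x [-4.7 -0.2  6. ] y [26.3 42.2 57.3] z [131.9 135.8 138.7] [166. 163. 161.]
bar 311 x [-4.7 -1.8  3. ] y [-32.6  -5.4  16.5] z [131.8 135.8 137.9] [170. 167. 165.]
endL 65 x [-4.8 -0.7  4.1] y [64.1 68.3 72.2] z [132.5 136.8 138. ] [165. 161. 160.]
endR 70 x [-4.8 -0.5  4.2] y [-72.7 -68.4 -64.2] z [133.9 136.7 138.3] [254. 253. 253.]
```

View pics/done.png

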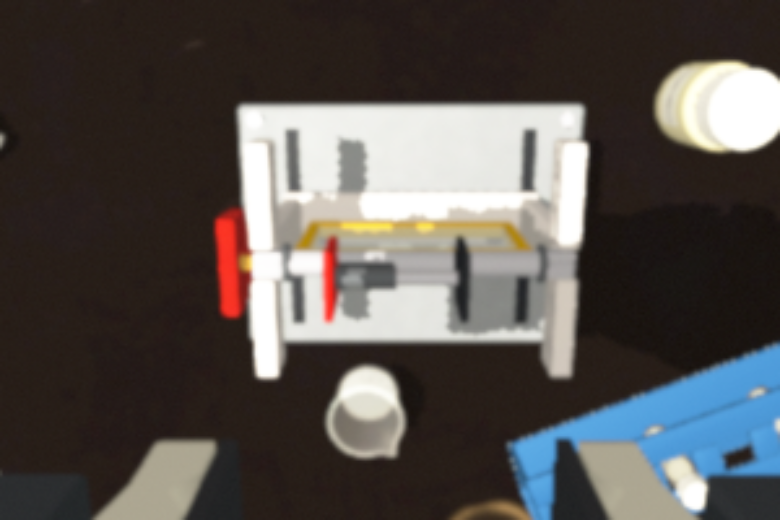

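The guard hangs in frame_b with its bar down at row 263 (bar top at z 136 mm, as expected). The brass pin enters the red plate at (246,263), and the tabs are at full 56 mm spacing, so the pin is home.

```bash
python3 -c "
from h import *
print(r.close_job())"
```

```text
the job is handed in; nothing more can be done
None
```

The guard hangs in frame_b: its bar is down in both slots, the pin is sprung home through the red plate, the bottle, beaker and jar were not touched, and the job is handed in at about 16 s of robot time.

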